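# Release the slide's brake and push it to the yellow stop

## Task

The carriage of the assembly slide is held by a brake; the orange pad in its middle releases it. With the fingertips press the pad down and, keeping it down, push the carriage along the rail until it rests against the yellow stop, then let go so that the brake holds it there. Nothing is to be picked up: do not force the carriage against its brake, do not touch the black unit clamped on it, and leave the side cutter, the steel gauge and the white cap where they lie.

Things in the scene. Friction and masses are not known exactly. Their poses are not given: they have to be found in the camera images.
- slide_rail: Aluminium slide rail fixed on the bench, 420 mm long (its y axis), 50 mm wide (x), 19 mm high; origin at the centre of its underside, on the bench; z up.
- carriage (a joint): Position of the carriage along the rail in m, 0 at the rail's middle, growing toward the rail's +y. Held by its brake unless the orange pad is pressed; with the pad down it slides with about 1.5 N and stays where it is left.
- carriage_mid (a point): Middle of the grey carriage (90 mm along the rail, 70 mm across, its top 37 mm above the bench); the point is 29 mm above the bench, on the rail's centre line. Axes as the rail's.
- pad_top (a point): Centre of the top face of the orange brake-release pad in the middle of the carriage, 44 mm above the bench when up. The pad is 68 mm along the rail and 44 mm across; at its two ends raised lips 5 mm high leave a flat 56 mm long between them for a shut fingertip. Axes as the rail's.
- brake_pad (a joint): Tilt of the orange pad in rad: 0 up (brake on), 0.12 fully down against its seat. The pad is a rocker on a pin along the rail, 30 mm from the pad's centre on the rail's -x side, 40 mm above the bench; pressed straight down at its centre it goes down 3.5 mm there. A spring pushes it up: about 7 N at the centre starts it, 10 N holds it fully down; the seat is firm and takes harder pressing. The brake is free from about 0.05; when on it holds the carriage against some 15 N.
- yellow_stop: Yellow stop block clamped across the rail, at either end of the carriage's travel: 24 mm along the rail, 66 mm across, 46 mm high, with a steel thumbscrew on top to 60 mm; origin on the bench at the rail's centre line, below the block's middle. Fixed. The carriage touches it when their middles are 57 mm apart.
- black_stop: Black stop block of the same shape and size at the other end. Fixed. Not the one wanted.
- unit: Black round unit with a white cap, 54 mm across and 44 mm high, clamped on the carriage 64 mm from the carriage's middle toward the rail's +x; it rides with the carriage and its top is 74 mm above the bench. Origin at the centre of its underside. Not to be touched.
- side_cutter: Side cutter with blue handles lying flat, 44 x 127 x 12 mm, long along its y; on the robot's side of the rail. Origin at the centre of its underside. Leave alone.
- ring_gauge: Steel plug gauge standing upright, 32 mm across, 40 mm high; on the robot's side of the rail. Origin at the centre of its underside. Leave alone.
- white_cap: White round cap lying flat, 48 mm across, 9 mm high; on the robot's side of the rail. Origin at the centre of its underside. Leave alone.
Mind the look-alikes: they are no part of the job. There is more than one size of the yellow_stop; the job needs the largest.

How it is judged (in metres and radians):
On the way, in this order (a step that is already met when the one before it is completed fails the run):
1. the orange pad is pressed down, releasing the brake (value of joint brake_pad above 0.07 rad), for 0.1 s.
2. the carriage is pushed against the yellow stop, the pad still down (horizontal distance between carriage_mid and yellow_stop below 0.0595 m and value of joint brake_pad above 0.04 rad), for 0.1 s.
At the end, for the whole second after the job is handed in: the carriage rests within 2.5 mm of the yellow stop, at rest, the pad has sprung up (under 0.025 rad) so that the brake holds, and the side cutter, gauge and cap lie within 15 mm of where they were (horizontal distance between carriage_mid and yellow_stop below 0.0595 m and value of joint brake_pad below 0.025 rad and velocity of joint carriage between -0.005 and 0.005 m/s and distance of each of side_cutter, ring_gauge, white_cap from where it was at the start of the episode below 0.015 m); the robot touches nothing.
It fails at once if the carriage is forced along (over 30 mm/s) with its brake on ((velocity of joint carriage above 0.03 m/s and value of joint brake_pad below 0.02 rad) or (velocity of joint carriage below -0.03 m/s and value of joint brake_pad below 0.02 rad)).
It fails at once if the robot handles the unit clamped on the carriage (over 2 N) (contact force between the arm and unit above 2 N).
It fails at once if the fingers handle the unit clamped on the carriage (over 2 N) (contact force between the fingers and unit above 2 N).
It fails at once if a bystander is shifted more than 15 mm or lifted (distance of any of side_cutter, ring_gauge, white_cap from where it was at the start of the episode above 0.015 m).
It also fails if it takes over 32 s, if anything falls off the work surface, if the arm or the gripper's body presses on something with over 40 N, if the wrist force passes 120 N, or if a joint passes its speed limit or range.

## Robot

A 6-joint arm with a two-finger parallel gripper is mounted at the origin on a cart in front of the work surface, level with it; the furniture and walls round the work are solid. World frame = base frame: x ahead of the robot, y to its left, z up, the work surface at z = 0. Lengths are in m, angles in degrees, forces in N, time in s.
With the tool pointing down it reaches from about 0.325 to 0.9 m from the base axis. Payload 6.1 kg.
Tool frame: the origin (TCP) lies midway between the tips of the shut fingers; the grasp point (between the pads) lies 19 mm behind it (env.grip_depth is the distance from the TCP to the grasp point, in m); z points along the fingers, y is the direction in which the jaws open and shut (so a half turn about z gives the same grasp; the last joint's range is limited). The gripper opens to 85 mm and grips with 20 to 120 N. Pads are 22 mm wide; open, the fingers measure 114 mm over their backs; the gripper's body (76 mm by 85 mm) begins 54 mm behind the grasp point. The pads swing forward as they close: fully open they stand 13 mm farther back than shut.
Start: joints at [-72.829, 12.628, 87.462, -0, 79.91, -7.225], TCP at [0.258, -0.569, 0.231] pointing down, gripper open.
Joint ranges: [-170.65, 170.65], [-52.31, 119.04], [5.05, 147.46], [-71.25, 251.25], [11.57, 151.72], [-153.62, 153.62]. Speed limits (degrees/s): [147.25, 147.25, 172.46, 180, 180, 180].

## Interface

Orientations are given as [roll, pitch, yaw] about the fixed x, y, z axes, in that order (R = Rz(yaw) Ry(pitch) Rx(roll)).
In Python, from workcell import env, camera, get_calibration, find_in, outline_of, landmark_of gives the robot as it stands. The module is installed in compiled form; this text tells all that it offers.
- The arm moves only by the tool jog_arm, never from a script. Its argument "targets" is a list that holds one entry, the list of rows, each a list of 6 numbers: the shift along the tool's x, y, z in cm, then the turn, a rotation vector about the tool's x, y, z in rad. In form: [[[dx, dy, dz, rx, ry, rz], ...]]. A call has 1 to 12 rows; each row shifts and turns the commanded pose from where the row before left it, along the tool's axes as they then stand; what a row does not reach is not made up. A row lasts 1/12 s, in which the tool goes at most 41.7 mm and 7.16 degrees, less where a joint would pass 70% of its speed; a pose out of reach is approached as far as the arm can. A call is refused whole if a number of a shift passes 4.17 or a number of a turn 0.125, either way. A call with a gripper value outside its range is refused whole. "jaw" is the closure, from 0 (fully open) to 1 (shut), set as the call begins (left out, the last holds). The fingers move at their own pace and stop on an object; the grip force is fixed at half the most. Time passes only in rows, so rows that do not move let the fingers close. It gives the time, the measured TCP pose, the force and the opening at its end, in the units of the state.
- env.get_state(): the state, without advancing time (a new reading comes with each control period).
- camera(name): name is "scene" or "top" or "wrist"; returns (picture, depth): 420x560x3 uint8, red, green, blue; 420x560 float32, m along the optical axis (not along the pixel's ray), 0 where there is no reading.
- get_calibration(name): a dict with "intrinsics" (3x3 intrinsics, pixels), "R" (3x3) and "t" (3): a world point X has camera coordinates R X + t. Camera axes: x right, y down, z forward; pixel columns grow to the right and rows downward; lengths in m; the calibration is good to about 2 mm. A picture is of the moment at which its call begins: read the wrist's pose just before it. get_calibration takes no time and is no camera call; for the wrist camera it gives the pose at the moment of the call.
- env.hand_in(): hands the job in, once; it reports no verdict.
Trained networks look in the newest picture that a camera, given by its name, has taken for a name from the list of things; names that differ only in an ending like _2 or _b are one class to them, and where a whole thing is asked for, a point or a joint stands for the part that bears it (a point fixed in the world has none). Each returns a list of dicts, best first, with "score" (0 to 1); they miss things now and then, are a little off and sometimes report something else, mostly with a low value. They report only what shows in the picture. A call takes as long as a camera call. They do not tell look-alikes from the thing itself.
- find_in(camera, thing): "extent" ([left, top, right, bottom] as shares, 0 to 1, of the picture: columns of its width, rows of its height, round what is visible of it).
- outline_of(camera, thing): "pixels" (420x560 bool, what is visible of it) and "extent" ([left, top, right, bottom] as shares, 0 to 1, of the picture: columns of its width, rows of its height, round what is visible of it).
- landmark_of(camera, thing): "xy" ([column, row] as shares, 0 to 1, of the picture: columns of its width, rows of its height: a listed point, or the origin of a listed thing).
The state is a dict: "clock": time; "q": joint angles; "dq": joint speeds; "tau": joint torques, N m; "tool_pos": TCP position; "eef_rot": TCP orientation; "ft_force": force on the tool from outside, world axes, zero at the start; "ft_torque": the same for the moment, N m; "finger_gap": finger opening in m.
Only numpy, scipy, OpenCV 4.12 (cv2) and the standard library are available. Lean on these libraries where they do the work, as an engineer would, in place of code of your own. Each camera call takes 0.05 s, during which the arm holds its last target.

## Working session

There is one attempt and no reset: what is moved stays moved. The work goes in short steps, Python scripts to look and compute and a tool call to move; the robot and the scene stay as the last step left them, time stands still between calls to the robot, and variables do not carry over. Pictures are saved under pics/ and viewed, and the job is handed in when it is done.

Besides the shell and the picture viewer there is one more tool, called as name([rows], argument=value, ...), one row to a line, values as JSON. jog_arm: Moves the arm, as the interface text tells. Its arguments: {"type":"object","properties":{"targets":{"type":"array"},"jaw":{"type":"number"}},"required":["targets"]}

```bash
ls; mkdir -p pics
cat > h.py <<'E'
import numpy as np, cv2
from workcell import env, camera, get_calibration, find_in, outline_of, landmark_of
def save(n,p): cv2.imwrite('pics/'+n+'.png',p[:,:,::-1])
def unproj(cal,u,v,d):
    K=np.array(cal['intrinsics']);R=np.array(cal['R']);t=np.array(cal['t'])
    return R.T@(np.linalg.inv(K)@np.array([u,v,1.])*d-t)
def onplane(cal,u,v,z):
    K=np.array(cal['intrinsics']);R=np.array(cal['R']);t=np.array(cal['t'])
    c=-R.T@t; r=R.T@(np.linalg.inv(K)@np.array([u,v,1.])); return c+r*(z-c[2])/r[2]
E
python3 - <<'E'
from h import *
for n in ('top','scene'):
    p,d=camera(n); save(n+'1',p); np.save(n+'d.npy',d); c=get_calibration(n)
    for th in ('slide_rail','carriage_mid','pad_top','yellow_stop','black_stop','unit'):
        try:
            for r in landmark_of(n,th)[:3]:
                u,v=r['xy'][0]*560,r['xy'][1]*420
                z={'carriage_mid':.029,'pad_top':.044,'unit':.03}.get(th,0)
                print(n,th,round(r['score'],2),round(u),round(v),onplane(c,u,v,z).round(3))
        except Exception as e: print(th,e)
s=env.get_state();print(s)
E
```

```text
pics
top slide_rail 0.98 295 200 [ 0.493 -0.143  0.   ]
top carriage_mid 0.97 299 201 [ 0.487 -0.152  0.029]
top pad_top 0.84 297 196 [ 0.495 -0.146  0.044]
top yellow_stop 0.72 234 209 [ 0.473 -0.01   0.   ]
top yellow_stop 0.59 208 153 [0.598 0.051 0.   ]
top yellow_stop 0.57 169 234 [0.416 0.129 0.   ]
top black_stop 0.71 377 190 [ 0.517 -0.323  0.   ]
top unit 0.91 293 169 [ 0.556 -0.138  0.03 ]
top unit 0.19 301 198 [ 0.495 -0.155  0.03 ]
scene slide_rail 0.61 279 242 [ 0.491 -0.134  0.   ]
scene carriage_mid 0.77 282 232 [ 0.491 -0.148  0.029]
scene pad_top 0.6 282 223 [ 0.498 -0.138  0.044]
scene pad_top 0.6 279 243 [ 0.453 -0.204  0.044]
scene pad_top 0.44 253 256 [ 0.39  -0.223  0.044]
scene yellow_stop 0.78 196 204 [0.416 0.123 0.   ]
scene yellow_stop 0.58 250 258 [ 0.415 -0.157  0.   ]
scene yellow_stop 0.16 343 286 [ 0.511 -0.325  0.   ]
scene black_stop 0.77 347 285 [ 0.517 -0.327  0.   ]
scene unit 0.48 309 223 [ 0.556 -0.142  0.03 ]
{'clock': 0.7, 'q': array([-7.28262577e+01,  1.26243942e+01,  8.74610044e+01, -1.48161643e-05,
        7.99107303e+01, -7.22560770e+00]), 'dq': array([ 0.08977185,  0.04362571,  0.07946458,  0.0627649 , -0.00551025,
        0.02038465]), 'tau': array([-7.20590579e-04, -4.96684492e+01, -3.89647400e+01, -2.04399926e-04,
        6.27877725e-04, -3.27924329e-05]), 'tool_pos': array([ 0.25817542, -0.56918856,  0.23134783]), 'eef_rot': array([1.79996161e+02, 5.01365933e-04, 2.43993526e+01]), 'ft_force': array([ 0.79517209, -0.16674274,  0.25649787]), 'ft_torque': array([-0.07680844, -0.02747973,  0.01571605]), 'finger_gap': 0.08512997500962777}
```

View pics/top1.png

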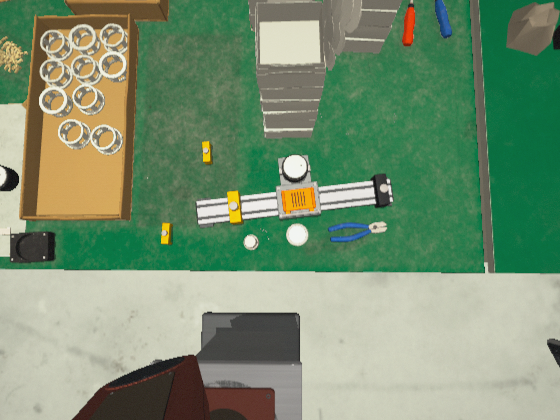

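View pics/scene1.png

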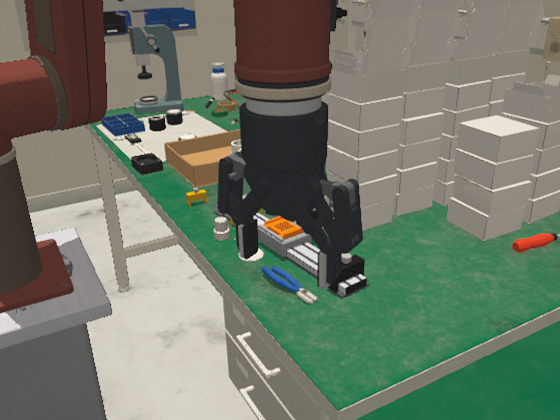

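Top view: the rail runs from (197,212) to (392,190). The large yellow stop is on it at (234,207), the carriage and pad at (298,200), the unit at (294,167), and the black stop at (382,190). The two small yellow blocks, at (207,152) and (166,234), are decoys. Next I refine these positions with colour and depth.

Run:
```python
from h import *
p,_=camera('top'); d=np.load('topd.npy'); c=get_calibration('top')
hsv=cv2.cvtColor(p,cv2.COLOR_RGB2HSV)
def pts(m):
    vs,us=np.nonzero(m&(d>0)); return np.array([unproj(c,u,v,d[v,u]) for u,v in zip(us,vs)]),us,vs
roi=np.zeros(d.shape,bool); roi[180:225,262:330]=1
m=roi&(hsv[...,0]<18)&(hsv[...,1]>150)&(hsv[...,2]>120)
P,us,vs=pts(m); print('pad',len(P),us.min(),us.max(),vs.min(),vs.max(),np.median(P,0).round(4),P.min(0).round(3),P.max(0).round(3))
r=cv2.minAreaRect(np.c_[us,vs].astype(np.float32)); print(r, onplane(c,*r[0],.046).round(4))
for b in cv2.boxPoints(r): print(onplane(c,*b,.046).round(4))
roi[:]=0; roi[185:228,220:250]=1
m=roi&(hsv[...,0]>17)&(hsv[...,0]<32)&(hsv[...,1]>150)
P,us,vs=pts(m); print('yel',len(P),np.median(P,0).round(4),us.min(),us.max(),vs.min(),vs.max())
r=cv2.minAreaRect(np.c_[us,vs].astype(np.float32)); print(r, onplane(c,*r[0],.046).round(4))
for b in cv2.boxPoints(r): print(onplane(c,*b,.046).round(4))
# rail ends: outline
for th in ('slide_rail','carriage_mid','unit','yellow_stop','black_stop'):
    o=outline_of('top',th)[0]; m=o['pixels']; vs,us=np.nonzero(m); r=cv2.minAreaRect(np.c_[us,vs].astype(np.float32)); print(th,o['score'],r,[onplane(c,*b,.019).round(3).tolist() for b in cv2.boxPoints(r)])
big=cv2.resize(p[130:260,180:410],None,fx=3.4,fy=3.4,interpolation=cv2.INTER_CUBIC); save('crop',big)
# obstacles: height map near
g=[]
for v in range(60,240,1):
    for u in range(150,420,1):
        if d[v,u]>0: g.append(unproj(c,u,v,d[v,u]))
g=np.array(g); t=g[(g[:,2]>.08)]; 
for y0 in np.arange(-.4,.2,.05):
    s=t[(t[:,1]>y0)&(t[:,1]<y0+.05)]
    if len(s): print(round(y0,2),'minx',s[:,0].min().round(3),'maxz',s[:,2].max().round(3))
```

```text
pad 208 281 315 187 212 [ 0.4898 -0.1486  0.0456] [ 0.463 -0.184  0.034] [ 0.515 -0.113  0.052]
((298.20074462890625, 200.03903198242188), (22.54813003540039, 32.6365852355957), 82.56858825683594) [ 0.4873 -0.1489  0.046 ]
[ 0.5061 -0.1121  0.046 ]
[ 0.5155 -0.1796  0.046 ]
[ 0.4685 -0.1855  0.046 ]
[ 0.4592 -0.1185  0.046 ]
yel 340 [ 0.4657 -0.0172  0.0458] 227 242 190 223
((234.32925415039062, 206.9634246826172), (33.35032272338867, 12.368332862854004), 83.6598129272461) [ 0.4718 -0.0164  0.046 ]
[0.5051 0.0011 0.046 ]
[ 0.5082 -0.0246  0.046 ]
[ 0.4388 -0.0337  0.046 ]
[ 0.4358 -0.0083  0.046 ]
slide_rail 0.69 ((292.76824951171875, 185.41464233398438), (63.27727127075195, 198.4454803466797), 83.6598129272461) [[0.567, 0.084, 0.019], [0.618, -0.345, 0.019], [0.48, -0.356, 0.019], [0.43, 0.064, 0.019]]
carriage_mid 0.7 ((296.41583251953125, 185.15841674804688), (63.284366607666016, 42.1895751953125), 84.2894058227539) [[0.588, -0.093, 0.019], [0.598, -0.185, 0.019], [0.46, -0.198, 0.019], [0.451, -0.108, 0.019]]
unit 0.65 ((294.5, 167.5), (27.0, 25.0), 90.0) [[0.592, -0.114, 0.019], [0.593, -0.169, 0.019], [0.533, -0.169, 0.019], [0.532, -0.115, 0.019]]
yellow_stop 0.68 ((166.0, 232.5), (21.0, 10.0), 90.0) [[0.442, 0.143, 0.019], [0.442, 0.121, 0.019], [0.397, 0.119, 0.019], [0.397, 0.141, 0.019]]
black_stop 0.94 ((380.8863220214844, 189.6698760986328), (32.92336654663086, 15.441007614135742), 83.9909896850586) [[0.549, -0.308, 0.019], [0.553, -0.341, 0.019], [0.481, -0.346, 0.019], [0.478, -0.314, 0.019]]
-0.2 minx 0.632 maxz 0.357
-0.15 minx 0.631 maxz 0.359
-0.1 minx 0.631 maxz 0.355
```

View pics/crop.png

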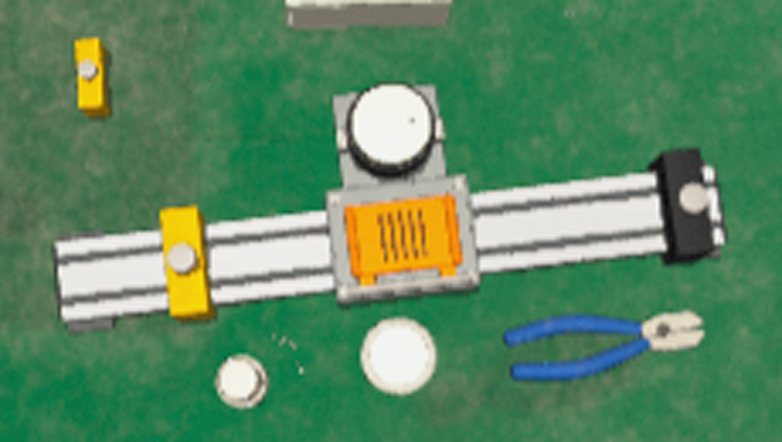

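Measured: pad centre about (0.487, -0.149), the large stop about (0.472, -0.016), rail yaw about 8°, and roughly 76 mm of travel. I shut the jaws, turn to the rail's yaw, and move above the pad.

jog_arm([
  [[0,0,0,0,0,0.0955],[0,0,0,0,0,0.0955],[0,0,0,0,0,0.0955],[2,-2.7,0,0,0,0],[2,-2.7,0,0,0,0],[2,-2.7,0,0,0,0],[2,-2.7,0,0,0,0],[2,-2.7,0,0,0,0],[2,-2.7,0,0,0,0],[2,-2.7,0,0,0,0],[2,-2.7,0,0,0,0],[2,-2.7,0,0,0,0]],
], jaw=1)

```text
clock: 2.0
tool_pos: [0.4032, -0.3021, 0.2315]
eef_rot: [180.0, -0.0, 8.0]
ft_force: [0.0, -0.1, 0.1]
finger_gap: -0.0001
```

jog_arm([
  [[2.09,-2.8,0,0,0,0],[2.09,-2.8,0,0,0,0],[2.09,-2.8,0,0,0,0],[2.09,-2.8,0,0,0,0],[2.09,-2.8,0,0,0,0],[0,0,2.5,0,0,0],[0,0,2.5,0,0,0],[0,0,2.5,0,0,0],[0,0,2.5,0,0,0],[0,0,0,0,0,0]],
])

```text
clock: 2.83
tool_pos: [0.4833, -0.1485, 0.1262]
eef_rot: [-179.7, 0.4, 8.0]
ft_force: [-0.9, 0.5, -0.2]
finger_gap: 0.0001
```

Run:
```python
from h import *
s=env.get_state(); print(s['clock'],s['tool_pos'],s['eef_rot'],s['ft_force'])
for n in ('wrist','scene'):
    c=get_calibration(n); p,d=camera(n); save(n+'2',p)
    if n=='wrist':
        np.save('wd.npy',d)
        for th in ('pad_top','carriage_mid','yellow_stop'):
            for r in landmark_of(n,th)[:2]:
                u,v=r['xy'][0]*560,r['xy'][1]*420
                print(th,r['score'],u,v,onplane(c,u,v,{'pad_top':.044,'carriage_mid':.029}.get(th,0)).round(4))
        hsv=cv2.cvtColor(p,cv2.COLOR_RGB2HSV); m=(hsv[...,0]<18)&(hsv[...,1]>150)&(hsv[...,2]>120)&(d>0)
        vs,us=np.nonzero(m); P=np.array([unproj(c,u,v,d[v,u]) for u,v in zip(us,vs)])
        P=P[(P[:,2]>.03)&(P[:,2]<.06)]
        print(len(P),P.min(0).round(4),P.max(0).round(4),np.median(P,0).round(4))
        if len(P):
            r=cv2.minAreaRect((P[:,:2]*1000).astype(np.float32)); print(r)
```

```text
2.8333 [ 0.48329967 -0.14853118  0.12615363] [-179.71474839    0.42577168    8.00658169] [-0.87414853  0.51960683 -0.24801419]
pad_top 0.56 283.416 201.81 [ 0.4923 -0.1502  0.044 ]
carriage_mid 0.64 280.896 200.508 [ 0.4891 -0.1491  0.029 ]
yellow_stop 0.91 108.08 182.112 [ 0.477 -0.014  0.   ]
yellow_stop 0.66 282.576 104.706 [ 0.5539 -0.1411  0.    ]
6397 [ 0.4601 -0.1838  0.0406] [ 0.5173 -0.1129  0.0514] [ 0.4922 -0.1484  0.0446]
((488.45245361328125, -148.64935302734375), (50.583194732666016, 67.12741088867188), 7.238326072692871)
```

View pics/wrist2.png

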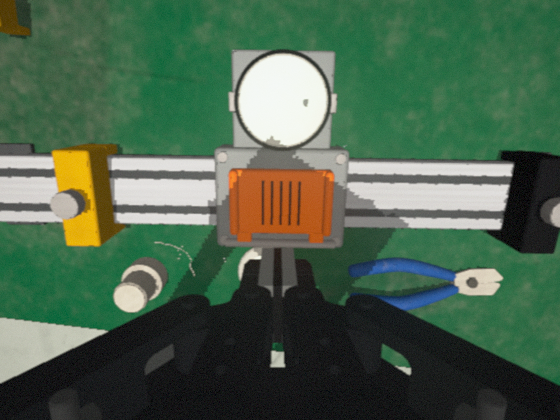

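View pics/scene2.png

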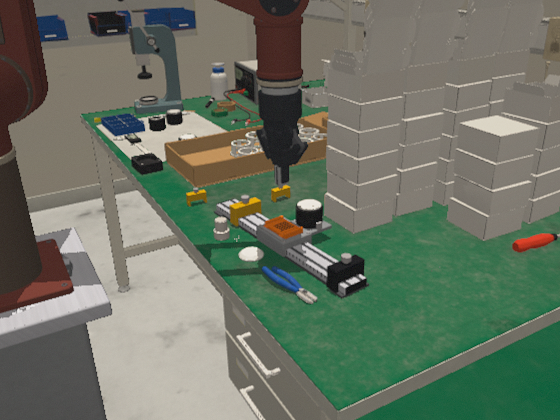

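The wrist view shows the pad at (282,205) straight ahead of the shut fingers, the yellow stop at (85,195), and the unit at (283,100), clear of the fingers. I shift 8 mm forward to the pad's centre and go down to just above it.

jog_arm([
  [[0.8,0.1,1,0,0,0],[0,0,2,0,0,0],[0,0,2,0,0,0],[0,0,1.2,0,0,0],[0,0,0.8,0,0,0],[0,0,0,0,0,0],[0,0,0,0,0,0]],
])

```text
clock: 3.67
tool_pos: [0.4952, -0.1505, 0.0619]
eef_rot: [180.0, -0.0, 8.0]
ft_force: [-0.0, 0.2, 0.0]
finger_gap: 0.0001
```

Run:
```python
from h import *
s=env.get_state(); print(s['clock'],s['tool_pos'],s['eef_rot'],s['ft_force'])
c=get_calibration('wrist'); p,d=camera('wrist'); save('wrist3',p)
```

```text
3.6667 [ 0.4951648  -0.15051768  0.06194406] [ 1.79983342e+02 -2.72355399e-02  7.97484844e+00] [-0.03432925  0.18647182  0.04962934]
```

View pics/wrist3.png

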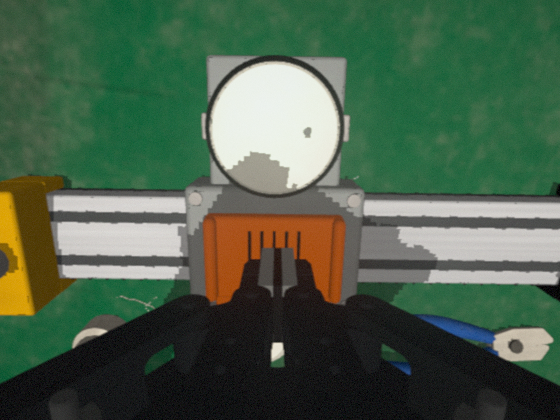

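The tips are above the pad's flat, at (278,255), between the lips. I pull back 4 mm and press down gently.

jog_arm([
  [[-0.4,0,0.5,0,0,0],[0,0,0.5,0,0,0],[0,0,0.3,0,0,0],[0,0,0.2,0,0,0],[0,0,0.2,0,0,0],[0,0,0.2,0,0,0],[0,0,0,0,0,0],[0,0,0,0,0,0]],
])

```text
clock: 4.38
tool_pos: [0.491, -0.151, 0.043]
eef_rot: [180.0, 0.0, 8.0]
ft_force: [-3.3, 1.7, 6.6]
finger_gap: 0.0002
```

jog_arm([
  [[0,0,0.1,0,0,0],[0,0,0.1,0,0,0],[0,0,0.1,0,0,0],[0,0,0,0,0,0],[0,0,0,0,0,0]],
])

```text
clock: 4.8
tool_pos: [0.4913, -0.1515, 0.041]
eef_rot: [179.9, -0.0, 8.0]
ft_force: [-5.3, 0.2, 13.6]
finger_gap: 0.0002
```

jog_arm([
  [[0,0,0.1,0,0,0],[0,0,0.05,0,0,0],[0,0,0,0,0,0],[0,0,0,0,0,0]],
])

```text
clock: 5.13
tool_pos: [0.4915, -0.1522, 0.0408]
eef_rot: [179.9, -0.0, 8.0]
ft_force: [-10.2, 0.8, 23.9]
finger_gap: 0.0003
```

The pad is firmly seated at 24 N. I push along the rail at 24 mm/s.

jog_arm([
  [[0,-0.1,0,0,0,0],[0,-0.2,0,0,0,0],[0,-0.2,0,0,0,0],[0,-0.2,0,0,0,0],[0,-0.2,0,0,0,0],[0,-0.2,0,0,0,0],[0,-0.2,0,0,0,0],[0,-0.2,0,0,0,0]],
])

```text
clock: 5.8
tool_pos: [0.4897, -0.1378, 0.0408]
eef_rot: [179.8, -0.0, 8.0]
ft_force: [-8.8, -1.7, 22.4]
finger_gap: 0.0001
```

Run:
```python
from h import *
s=env.get_state(); print(s['clock'],s['tool_pos'],s['eef_rot'],s['ft_force'])
p,d=camera('wrist'); save('wrist4',p)
p,d=camera('top'); save('top4',p[130:260,180:410])
```

```text
5.8 [ 0.48969963 -0.13776062  0.0407806 ] [ 1.79811268e+02 -3.69620662e-02  8.01717898e+00] [-8.82147461 -1.7216675  22.42771729]
```

View pics/wrist4.png

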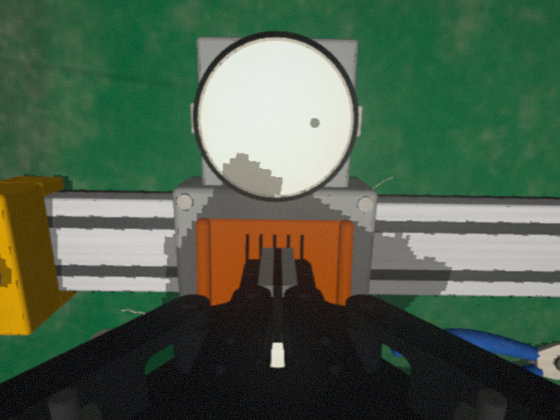

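The carriage moves with the fingers: the tips are still at the middle of the pad and the side force is about 1.7 N, as expected. I continue.

jog_arm([
  [[0,-0.2,0,0,0,0],[0,-0.2,0,0,0,0],[0,-0.2,0,0,0,0],[0,-0.2,0,0,0,0],[0,-0.2,0,0,0,0],[0,-0.2,0,0,0,0],[0,-0.2,0,0,0,0],[0,-0.2,0,0,0,0],[0,-0.2,0,0,0,0],[0,-0.2,0,0,0,0],[0,-0.2,0,0,0,0],[0,-0.2,0,0,0,0]],
])

```text
clock: 6.9
tool_pos: [0.4867, -0.1139, 0.0408]
eef_rot: [179.8, -0.1, 8.0]
ft_force: [-8.7, -2.5, 21.2]
finger_gap: -0.0001
```

jog_arm([
  [[0,-0.2,0,0,0,0],[0,-0.2,0,0,0,0],[0,-0.2,0,0,0,0],[0,-0.2,0,0,0,0],[0,-0.2,0,0,0,0],[0,-0.2,0,0,0,0],[0,-0.2,0,0,0,0],[0,-0.2,0,0,0,0],[0,-0.2,0,0,0,0],[0,-0.2,0,0,0,0]],
])

```text
clock: 7.73
tool_pos: [0.4842, -0.0939, 0.0408]
eef_rot: [179.8, -0.1, 8.0]
ft_force: [-6.9, -1.9, 21.3]
finger_gap: 0.0003
```

Run:
```python
from h import *
s=env.get_state(); print(s['clock'],s['tool_pos'],s['eef_rot'],s['ft_force'])
p,d=camera('wrist'); save('wrist5',p)
```

```text
7.7333 [ 0.48416653 -0.09391379  0.04080133] [ 1.79820010e+02 -1.05087372e-01  8.01460932e+00] [-6.87690988 -1.85211475 21.27138216]
```

View pics/wrist5.png

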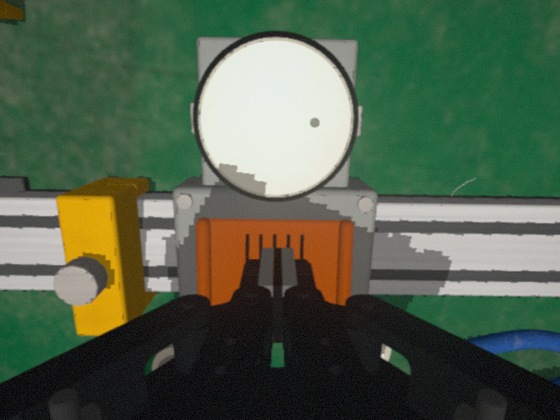

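About 18 mm of gap is left, between (140,230) and (175,230). I continue and slow down near the stop.

jog_arm([
  [[0,-0.2,0,0,0,0],[0,-0.2,0,0,0,0],[0,-0.2,0,0,0,0],[0,-0.2,0,0,0,0],[0,-0.2,0,0,0,0],[0,-0.2,0,0,0,0],[0,-0.1,0,0,0,0],[0,-0.1,0,0,0,0]],
])

```text
clock: 8.45
tool_pos: [0.4824, -0.0799, 0.0408]
eef_rot: [179.8, -0.1, 8.0]
ft_force: [-7.5, -2.0, 21.3]
finger_gap: 0.0002
```

jog_arm([
  [[0,-0.1,0,0,0,0],[0,-0.1,0,0,0,0],[0,-0.1,0,0,0,0]],
])

```text
clock: 8.7
tool_pos: [0.4821, -0.077, 0.0408]
eef_rot: [179.8, -0.1, 8.0]
ft_force: [-7.5, -1.6, 20.6]
finger_gap: 0.0003
```

jog_arm([
  [[0,-0.1,0,0,0,0],[0,-0.1,0,0,0,0],[0,-0.1,0,0,0,0],[0,0,0,0,0,0]],
])

```text
clock: 9.03
tool_pos: [0.4817, -0.0738, 0.0408]
eef_rot: [179.8, -0.1, 8.0]
ft_force: [-6.6, -1.1, 20.9]
finger_gap: 0.0001
```

Run:
```python
from h import *
s=env.get_state(); print(s['clock'],s['tool_pos'],s['eef_rot'],s['ft_force'])
p,d=camera('wrist'); save('wrist6',p)
```

```text
9.0333 [ 0.48167526 -0.07383019  0.04082138] [ 1.79840716e+02 -1.40915323e-01  8.01356602e+00] [-6.58934357 -1.14055144 20.88347673]
```

View pics/wrist6.png

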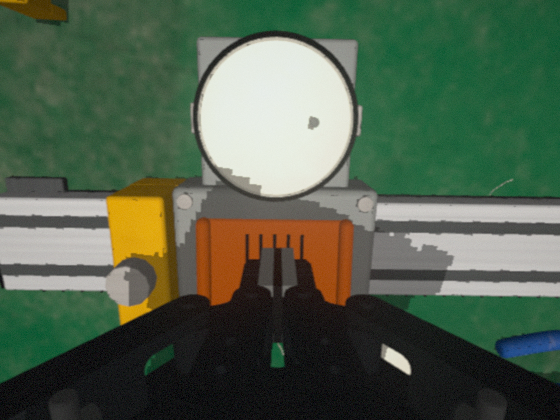

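jog_arm([
  [[0,-0.1,0,0,0,0],[0,-0.1,0,0,0,0],[0,0,0,0,0,0]],
])

```text
clock: 9.33
tool_pos: [0.4819, -0.0729, 0.0408]
eef_rot: [179.7, -0.2, 8.0]
ft_force: [-5.1, -5.6, 17.7]
finger_gap: 0.0001
```

jog_arm([
  [[0,-0.1,0,0,0,0],[0,-0.1,0,0,0,0],[0,0,0,0,0,0]],
])

```text
clock: 9.58
tool_pos: [0.4825, -0.0712, 0.0408]
eef_rot: [179.7, -0.3, 8.0]
ft_force: [-0.9, -6.7, 13.3]
finger_gap: -0.0001
```

The side force rose from about 1.5 N to 6.7 N and the tip stalled, so the carriage is on the stop. I hold briefly with a little more pressure, then check.

jog_arm([
  [[0,0,0.05,0,0,0],[0,0,0,0,0,0],[0,0,0,0,0,0]],
])

```text
clock: 9.83
tool_pos: [0.4826, -0.0712, 0.0407]
eef_rot: [179.7, -0.3, 8.0]
ft_force: [-2.4, -6.9, 17.4]
finger_gap: 0.0003
```

Run:
```python
from h import *
s=env.get_state(); print(s['clock'],s['tool_pos'],s['ft_force'])
p,d=camera('wrist'); save('wrist7',p)
```

```text
9.8333 [ 0.48258289 -0.07122568  0.04074137] [-2.37246049 -6.87872515 17.3982683 ]
```

View pics/wrist7.png

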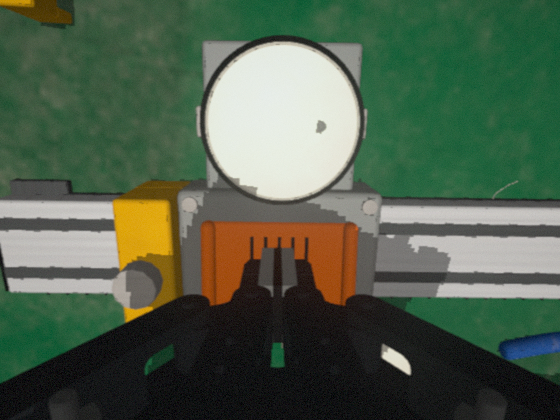

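The carriage sits flush against the yellow block at (180,240), and the tip has slipped slightly on the pad towards the stop. I lift straight up.

jog_arm([
  [[0,0,-0.1,0,0,0],[0,0,-0.15,0,0,0],[0,0,-0.2,0,0,0],[0,0,-0.3,0,0,0],[0,0,-0.5,0,0,0],[0,0,-1,0,0,0],[0,0,-2,0,0,0],[0,0,-3,0,0,0],[0,0,-3,0,0,0],[0,0,-3,0,0,0],[0,0,0,0,0,0],[0,0,0,0,0,0]],
])

```text
clock: 10.88
tool_pos: [0.4807, -0.0689, 0.1724]
eef_rot: [179.9, -0.3, 8.0]
ft_force: [-0.1, -0.1, -1.0]
finger_gap: -0.0002
```

Run:
```python
from h import *
s=env.get_state(); print(s['clock'],s['tool_pos'],s['ft_force'])
c=get_calibration('wrist'); p,d=camera('wrist'); save('wrist8',p)
hsv=cv2.cvtColor(p,cv2.COLOR_RGB2HSV)
a=np.radians(8); ey=np.array([-np.sin(a),np.cos(a)]); ex=np.array([np.cos(a),np.sin(a)])
def P(m):
    vs,us=np.nonzero(m&(d>0)); return np.array([unproj(c,u,v,d[v,u]) for u,v in zip(us,vs)])
pad=P((hsv[...,0]<15)&(hsv[...,1]>150)&(hsv[...,2]>90)); pad=pad[(pad[:,2]>.036)&(pad[:,2]<.055)]
yel=P((hsv[...,0]>17)&(hsv[...,0]<32)&(hsv[...,1]>150)); yel=yel[(yel[:,2]>.042)&(yel[:,2]<.05)&(yel[:,0]<.52)&(yel[:,1]<.06)]
for n,q in (('pad',pad),('yel',yel)):
    t=q[:,:2]@ey; x=q[:,:2]@ex; print(n,len(q),np.percentile(t,[1,99]).round(4),np.percentile(x,[1,99]).round(4),np.median(q[:,2]).round(4))
    if n=='pad':
        r0=np.percentile(x,1)
        for k in np.arange(0,.05,.008):
            w=q[(x>r0+k)&(x<r0+k+.008)&(abs(t-np.median(t))<.02)]; print('x+',round(k,3),np.median(w[:,2]).round(4) if len(w) else None)
p,d=camera('top'); save('top8',cv2.resize(p[130:260,180:410],None,fx=3.4,fy=3.4))
```

```text
10.8833 [ 0.4807126  -0.06890516  0.17243298] [-0.14996727 -0.07043332 -1.04847593]
pad 4594 [-0.17   -0.1049] [0.4409 0.489 ] 0.0446
x+ 0.0 0.0443
x+ 0.008 0.0445
x+ 0.016 0.0446
x+ 0.024 0.0446
x+ 0.032 0.0446
x+ 0.04 0.0445
x+ 0.048 0.0433
yel 1951 [-0.0928 -0.0695] [0.4362 0.5009] 0.0464
```

View pics/wrist8.png

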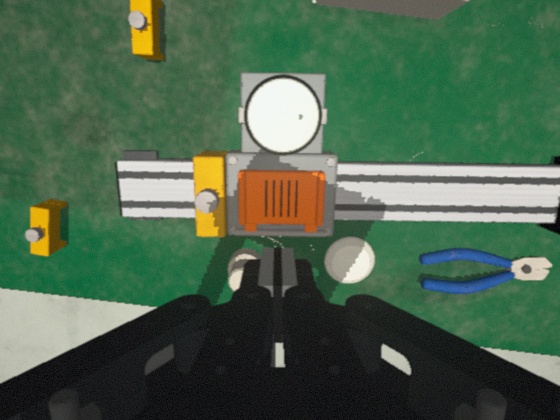

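View pics/top8.png

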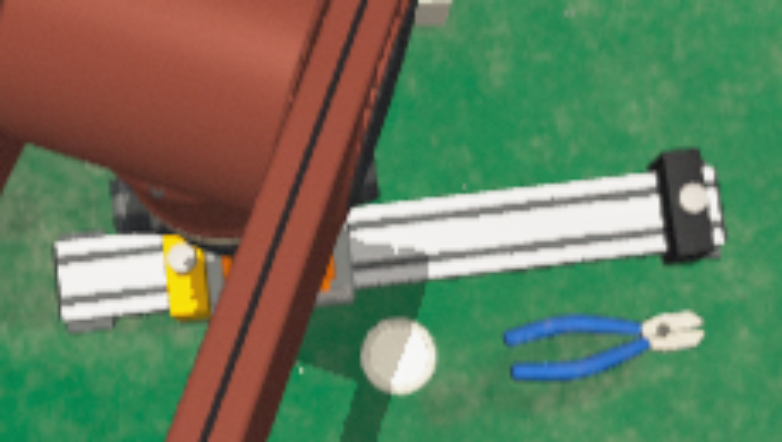

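The pad is level at 44.6 mm (up), and the carriage-to-stop distance measures 56.3 mm against 57 nominal, so they are in contact. The bystanders are where they were, so I hand in.

Run:
```python
from h import *
print(env.hand_in()); print(env.get_state()['ft_force'])
```

```text
the job is handed in; nothing more can be done
None
the job is handed in; nothing more can be done
```

The carriage now rests against the large yellow stop on the rail with its brake on, and I handed the job in at about 11 s of the 32 s; no verdict is reported. I pressed the orange pad to its seat with the shut fingertips (about 20–24 N while pushing). I pushed the carriage about 77 mm until it met the stop, held it briefly, then lifted straight up.

- **Contact with the stop:** the side force rose from about 1.5 N to about 7 N and the carriage stopped following the fingertips. Afterwards the wrist depth image gave 56.3 mm between the middles, against 57 mm nominal, which agrees within the measuring error.
- **Pad and brake:** the pad measured level at 44.6 mm, so it is up and the brake should be holding.
- **Robot:** it stands about 13 cm clear above the pad, with about 1 N left on the force reading.
- **Bystanders and unit:** the side cutter and white cap look unmoved in the top view. The gauge was hidden by the arm there, so I saw it only partly in the wrist view and did not measure it. No contact with the unit was seen.

The fingertips slipped about 2 mm on the pad towards the stop at the end. No check failed.

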